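Swap the failed drive carrier in the test dock

ROBOT

A 6-joint arm with a two-finger parallel gripper is mounted at the origin on the work surface. World frame = base frame: x ahead of the robot, y to its left, z up, the work surface at z = 0. Lengths are in m, angles in rad, forces in N, time in s.
With the tool pointing down it reaches from about 0.35 to 0.85 m from the base axis. Payload 8.1 kg.
Tool frame: the origin (TCP) lies on the centre line of the jaws, within the pads' length; the fingertips stand robot.tips_ahead ahead of it and the grasp point (between the pads) lies 6 mm ahead of it (robot.tips_ahead is the distance from the TCP to the fingertips, in m); z points along the fingers, y is the line along which they close (so a half turn about z gives the same grasp; the last joint's range is limited). The gripper opens to 93 mm and grips with 3 to 60 N. Pads are 15 mm wide; open, the fingers measure 128 mm over their backs; the gripper's body (75 mm by 188 mm) begins 65 mm behind the grasp point.
Start: joints at [1.103, 0.13, 1.488, -0, 1.523, -0.085], TCP at [0.224, 0.557, 0.244] pointing down, gripper open.
Joint ranges: [-2.96, 2.96], [-0.89, 2.26], [0.02, 2.5], [-1.34, 4.48], [0, 2.73], [-2.66, 2.66]. Speed limits (rad/s): [2.39, 2.39, 2.79, 3.14, 3.14, 3.14].

INTERFACE

Orientations are given as a rotation vector (axis times angle).
In Python, from plant import robot gives the robot as it stands.
- The arm moves only by the tool apply_moves, never from a script. Its arguments are lists of equal length, an entry for each row: "delta_pos": the shift along the tool's x, y, z in cm, a list of three; "twist": the turn about the tool's z in rad. A call has 1 to 8 rows; each row shifts and turns the commanded pose from where the row before left it, along the tool's axes as they then stand; what a row does not reach is not made up. A row lasts 1/8 s, in which the tool goes at most 62.5 mm and 10.7 degrees, less where a joint would pass 70% of its speed; a pose out of reach is approached as far as the arm can. A call with a gripper value outside its range is refused whole. "gripper" is the finger opening in cm, from 0 to 9.3, set as the call begins (left out, the last holds). The fingers move at their own pace and stop on an object; "squeeze" is the grip in N (left out, the last holds). Time passes only in rows, so rows that do not move let the fingers close. It gives the time, the measured TCP pose, the force, the opening and the grip force at its end, in the units of the state.
- robot.read_state(): the state, without advancing time (a new reading comes with each control period).
- robot.read_camera(name): name is "scene" or "top"; returns a dict with "frame" (400x640x3 uint8, red, green, blue), "vertical_fov" (degrees; the focal length in pixels is half the picture's height over the tangent of half this angle, whatever the lens; pixels are square), "cx", "cy" (the principal point, pixels), "R" (3x3) and "t" (3): a world point X has camera coordinates R X + t. Camera axes: x right, y down, z forward; pixel columns grow to the right and rows downward; lengths in m; the calibration is good to about 2 mm. A picture is of the moment at which its call begins. There is no depth.
- robot.close_job(): hands the job in; it is judged then, once.
The state is a dict: "t": time; "q": joint angles; "dq": joint speeds; "joint_torque": joint torques, N m; "tool_pos": TCP position; "orientation": TCP orientation; "force": force on the tool from outside, world axes, zero at the start; "wrist_torque": the same for the moment, N m; "opening": finger opening in m; "gripper_force": force on a finger pad.
Only numpy, scipy, OpenCV 4.12 (cv2) and the standard library are available. Lean on these libraries where they do the work, as an engineer would, in place of code of your own. Each camera call takes 0.05 s, during which the arm holds its last target. There are 200 camera calls.

TASK

One of the three drive carriers in the test dock has failed: the one whose lamp on the dock is red. Slide it out of its lane and along the bench to the middle of the red mat, then slide the spare carrier (blue tab) into the lane it left and push it fully home against the back stop, so that the three fronts make an even row. Keep every carrier flat on the bench (slide, do not lift), leave the two good carriers home in their lanes, and do not disturb the spool, jar or tin.

Things in the scene. Friction and masses are not known exactly. Their poses are not given: they have to be found in the camera images.
- dock: fixed black/aluminium dock with 3 lanes, open in front (-x), no floor. Origin: on the bench, centre of the middle carrier when fully home; +x into the lanes, +y to the left lane. Lanes 66 mm wide at y = 75 (left), 0, -75 mm (right); guides 9 mm thick, 12 mm high, round noses ending at x = -24.5 mm. Back stop: box x 45 to 87, y -122 to 122 mm, 40 mm high. Fronts of homed carriers at x = -45 mm
- home_left (a point): point on the bench where the origin of a carrier lies when fully home in the left lane of the dock; axes as the dock's
- home_mid (a point): point on the bench where the origin of a carrier lies when fully home in the mid lane of the dock; axes as the dock's
- home_right (a point): point on the bench where the origin of a carrier lies when fully home in the right lane of the dock; axes as the dock's
- carrier_left: drive carrier: flat steel block 90 x 60 x 15 mm (x, y, z); on its front edge an upright light grey pull tab, 6 mm thick, 44 mm wide, top 38 mm above the bench. Origin: centre of underside; +x to its rear, tab at x = -45 to -39 mm. At the start it sits in the left lane, fully home
- carrier_mid: drive carrier: flat steel block 90 x 60 x 15 mm (x, y, z); on its front edge an upright light grey pull tab, 6 mm thick, 44 mm wide, top 38 mm above the bench. Origin: centre of underside; +x to its rear, tab at x = -45 to -39 mm. At the start it sits in the mid lane, fully home
- carrier_right: drive carrier: flat steel block 90 x 60 x 15 mm (x, y, z); on its front edge an upright light grey pull tab, 6 mm thick, 44 mm wide, top 38 mm above the bench. Origin: centre of underside; +x to its rear, tab at x = -45 to -39 mm. At the start it sits in the right lane, fully home
- spare: drive carrier: flat steel block 90 x 60 x 15 mm (x, y, z); on its front edge an upright blue pull tab, 6 mm thick, 44 mm wide, top 38 mm above the bench. Origin: centre of underside; +x to its rear, tab at x = -45 to -39 mm. At the start it lies on the open bench in front of the dock, to one side, tab roughly towards the robot
- lamp_red: red signal lamp, 26 mm wide and 19 mm high, on top of the dock's back stop (40 mm up), in line with the lane it belongs to; origin: centre of its underside. Fixed, do not move; marks the lane with the failed carrier
- lamp_green1: green signal lamp, 26 mm wide and 19 mm high, on top of the dock's back stop (40 mm up), in line with the lane it belongs to; origin: centre of its underside. Fixed, do not move; marks a lane with a good carrier
- lamp_green2: green signal lamp, 26 mm wide and 19 mm high, on top of the dock's back stop (40 mm up), in line with the lane it belongs to; origin: centre of its underside. Fixed, do not move; marks a lane with a good carrier
- mat: red square mat, 150 x 150 mm, under 1 mm thick with no edge to catch on, on the bench to the other side from the spare; origin at its centre
- spool: bystander: spool with black flanges and a copper-coloured winding, 52 mm wide, 44 mm high, standing beside the dock; origin: centre of underside
- jar: bystander: jar with red cap, 56 mm wide, 65 mm high, standing beside the dock; origin: centre of underside
- tin: bystander: round brass tin with green lid, 66 mm wide, 26 mm high; origin: centre of underside

How it is judged:
At the end, for the whole second after the job is handed in: Failed carrier (red-lamp lane): centre within 50 mm of the mat's. Spare in the lane it left, the other two in their own lanes, each within 4 mm of fully home, 8 mm of the lane's centre line and 0.08 rad of its direction. All four flat on the bench, at rest (((y of lamp_red in the frame of dock above 0.04 m and horizontal distance between carrier_left and mat below 0.05 m and x of spare in the frame of home_left above -0.004 m and y of spare in the frame of home_left between -0.008 and 0.008 m and angle between the x axis of each of spare, carrier_mid, carrier_right and the x axis of dock, either way round below 0.08 rad and x of carrier_mid in the frame of home_mid above -0.004 m and y of carrier_mid in the frame of home_mid between -0.008 and 0.008 m and x of carrier_right in the frame of home_right above -0.004 m and y of carrier_right in the frame of home_right between -0.008 and 0.008 m) or (y of lamp_red in the frame of dock between -0.04 and 0.04 m and horizontal distance between carrier_mid and mat below 0.05 m and x of spare in the frame of home_mid above -0.004 m and y of spare in the frame of home_mid between -0.008 and 0.008 m and angle between the x axis of each of spare, carrier_left, carrier_right and the x axis of dock, either way round below 0.08 rad and x of carrier_left in the frame of home_left above -0.004 m and y of carrier_left in the frame of home_left between -0.008 and 0.008 m and x of carrier_right in the frame of home_right above -0.004 m and y of carrier_right in the frame of home_right between -0.008 and 0.008 m) or (y of lamp_red in the frame of dock below -0.04 m and horizontal distance between carrier_right and mat below 0.05 m and x of spare in the frame of home_right above -0.004 m and y of spare in the frame of home_right between -0.008 and 0.008 m and angle between the x axis of each of spare, carrier_left, carrier_mid and the x axis of dock, either way round below 0.08 rad and x of carrier_left in the frame of home_left above -0.004 m and y of carrier_left in the frame of home_left between -0.008 and 0.008 m and x of carrier_mid in the frame of home_mid above -0.004 m and y of carrier_mid in the frame of home_mid between -0.008 and 0.008 m)) and height (world z) of each of carrier_left, carrier_mid, carrier_right, spare below 0.006 m and angle between each of carrier_left, carrier_mid, carrier_right, spare's own z axis and vertical below 0.08 rad and linear speed of each of carrier_left, carrier_mid, carrier_right, spare below 0.01 m/s); the robot touches nothing.
It fails at once if a carrier with a green lamp is pulled out of its lane (more than 30 mm out from home) ((not (y of lamp_red in the frame of dock above 0.04 m) and x of carrier_left in the frame of dock below -0.03 m) or (not (y of lamp_red in the frame of dock between -0.04 and 0.04 m) and x of carrier_mid in the frame of dock below -0.03 m) or (not (y of lamp_red in the frame of dock below -0.04 m) and x of carrier_right in the frame of dock below -0.03 m)).
It fails at once if a carrier is lifted more than 20 mm off the bench or tipped more than 0.35 rad (height (world z) of any of carrier_left, carrier_mid, carrier_right, spare above 0.02 m or angle between any of carrier_left, carrier_mid, carrier_right, spare's own z axis and vertical above 0.35 rad).
It fails at once if the solder spool, the jar or the tin is moved more than 30 mm (distance of any of spool, jar, tin from where it was at the start of the episode above 0.03 m).
It also fails if it takes over 67 s, if anything falls off the work surface, if the arm or the gripper's body presses on something with over 40 N, if the wrist force passes 120 N, or if a joint passes its speed limit or range.

## Working session

There is one attempt and no reset: what is moved stays moved. The work goes in short steps, Python scripts to look and compute and a tool call to move; the robot and the scene stay as the last step left them, time stands still between calls to the robot, and variables do not carry over. Pictures are saved under pics/ and viewed, at most 10 in all, crops included, and the job is handed in when it is done.

Besides the shell and the picture viewer there is one more tool, called after "Request:" as name(argument=value, ...), one argument or row to a line, values as JSON. apply_moves: Moves the arm, as the interface text tells. Its arguments: {"type":"object","properties":{"delta_pos":{"type":"array"},"twist":{"type":"array"},"gripper":{"type":"number"},"squeeze":{"type":"number"}},"required":["delta_pos","twist"]}

```bash
mkdir -p pics; cat > h.py <<'E'
import numpy as np, cv2
from plant import robot
def cam(name,save=None):
    c=robot.read_camera(name)
    if save: cv2.imwrite('pics/'+save,c['frame'][:,:,::-1])
    return c
def foc(c): return c['frame'].shape[0]/2/np.tan(np.radians(c['vertical_fov'])/2)
def ray(c,u,v,z):
    f=foc(c); R=np.array(c['R']);t=np.array(c['t'])
    d=R.T@np.array([(u-c['cx'])/f,(v-c['cy'])/f,1]); o=-R.T@t
    return o+d*(z-o[2])/d[2]
def proj(c,X):
    p=np.array(c['R'])@np.array(X)+np.array(c['t']); f=foc(c)
    return f*p[0]/p[2]+c['cx'],f*p[1]/p[2]+c['cy']
E
python3 - <<'E'
from h import *
a=cam('top','top0.png');b=cam('scene','scene0.png')
for c in(a,b): print(c['vertical_fov'],c['cx'],c['cy'],-np.array(c['R']).T@c['t'],np.round(c['R'],3).tolist())
print({k:v for k,v in robot.read_state().items()},robot.tips_ahead)
E
```

```text
44.864623332971874 326.18625507447 196.3605428890304 [ 0.46177213 -0.07426948  1.07177257] [[-0.02, -1.0, 0.001], [-0.986, 0.02, -0.166], [0.166, -0.005, -0.986]]
57.64595313837745 314.42249276533335 203.14513503251763 [ 0.98989427 -0.58498173  0.70036965] [[0.831, 0.556, 0.001], [0.397, -0.591, -0.702], [-0.39, 0.584, -0.712]]
{'t': 0.1, 'q': array([ 1.10263272e+00,  1.31073036e-01,  1.48915762e+00, -2.18075826e-05,
        1.52305692e+00, -8.54052673e-02]), 'dq': array([-8.94901163e-05, -1.71931063e-03, -2.03423375e-03, -5.11967513e-04,
        1.14525032e-03, -2.07640432e-04]), 'joint_torque': array([ 8.06340558e-04, -5.61342788e+01, -4.93096340e+01,  7.70200370e-02,
        2.91269075e-02, -2.80803459e-05]), 'tool_pos': array([0.22385714, 0.55615084, 0.24270688]), 'orientation': array([-5.97486020e-01, -3.08380122e+00,  2.57003259e-03]), 'force': array([-0.37336085, -0.6324053 ,  0.07945985]), 'wrist_torque': array([-0.00504181, -0.01478649, -0.01305244]), 'gripper_force': 0.0, 'opening': 0.09275496232266704} 0.025
```

View pics/top0.png

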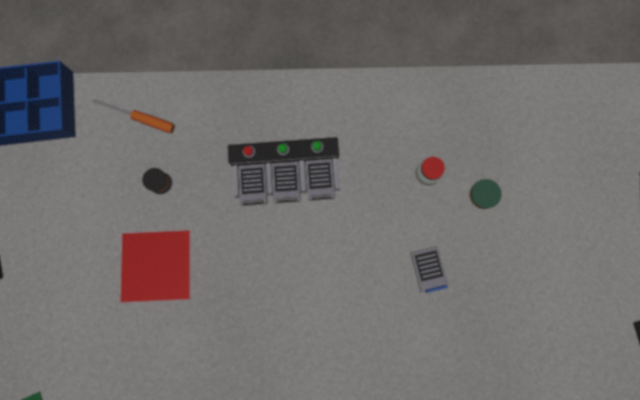

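View pics/scene0.png

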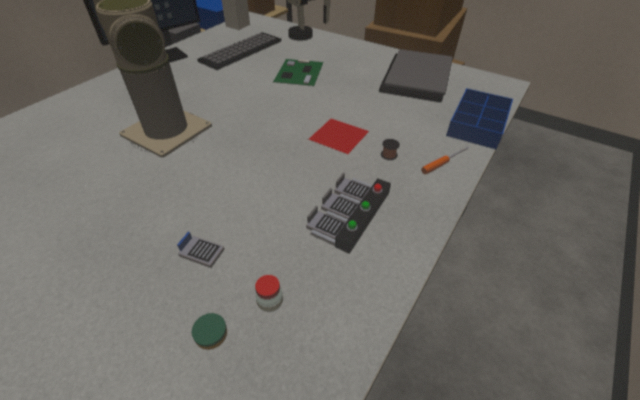

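The top view shows the red lamp at (249,151), which is the left lane. The mat centre is at (156,266), and the spare is at (429,269) with its blue tab at (436,289). The jar (432,168) and tin (486,194) are near the spare, and the spool (157,181) is near the mat.

```bash
python3 - <<'E'
from h import *
def blobs(c,lo,hi,roi,amin=8):
    hsv=cv2.cvtColor(c['frame'],cv2.COLOR_RGB2HSV); m=cv2.inRange(hsv,lo,hi)
    k=np.zeros_like(m);x0,y0,x1,y1=roi;k[y0:y1,x0:x1]=m[y0:y1,x0:x1]
    n,l,s,ce=cv2.connectedComponentsWithStats(k)
    return [(s[i],ce[i],l==i) for i in range(1,n) if s[i][4]>=amin]
a=cam('top');b=cam('scene')
P=lambda *x:print(*[np.round(i,4) if not isinstance(i,str) else i for i in x])
for nm,c,rm,rl,rs in(('top',a,(100,220,210,310),(225,135,345,165),(400,235,460,300)),('scene',b,(300,110,375,160),(320,170,400,260),(165,220,235,275))):
    print(nm)
    for s,ce,m in blobs(c,(0,120,60),(8,255,255),rm,100):
        r=cv2.minAreaRect(np.argwhere(m)[:,::-1].astype(np.float32));
        P('mat',ray(c,*ce,0),ce); print([np.round(ray(c,*p,0)[:2],4).tolist() for p in cv2.boxPoints(r)])
    for col,lo,hi in(('red',(0,120,60),(8,255,255)),('green',(45,100,60),(75,255,255))):
        for s,ce,m in blobs(c,lo,hi,rl): P(col,ray(c,*ce,0.055),ce,s[4])
    for s,ce,m in blobs(c,(100,90,40),(130,255,255),rs):
        P('blue',ray(c,*ce,0.035),ce,s[4])
im=a['frame'][:,:,::-1]
A=cv2.resize(im[130:215,220:350],None,fx=6,fy=6,interpolation=cv2.INTER_CUBIC)
cv2.imwrite('pics/dock.png',A[:510,:780])
cv2.imwrite('pics/spare.png',cv2.resize(im[235:300,395:465],None,fx=8,fy=8,interpolation=cv2.INTER_CUBIC))
E
```

```text
top
mat [0.4948 0.2987 0.    ] [154.877  266.0395]
[[0.5732, 0.3766], [0.5702, 0.2283], [0.4184, 0.2242], [0.4213, 0.369]]
red [0.7386 0.0891 0.055 ] [247.4151 149.6038] 53
green [ 0.7457 -0.0607  0.055 ] [316.5968 145.1129] 62
green [0.7417 0.0141 0.055 ] [282.0909 147.5455] 66
blue [ 0.4352 -0.3074  0.035 ] [436.52 288.34] 50
scene
mat [0.4981 0.2955 0.    ] [338.6775 135.5014]
[[0.4295, 0.2251], [0.3679, 0.3785], [0.5628, 0.3743], [0.6049, 0.2297]]
red [0.7389 0.0866 0.055 ] [377.3333 186.4444] 45
green [0.7431 0.0119 0.055 ] [365.1702 204.0213] 47
green [ 0.7477 -0.0626  0.055 ] [351.9074 223.4815] 54
blue [ 0.4354 -0.3089  0.035 ] [182.9474 238.9474] 38
```

View pics/dock.png

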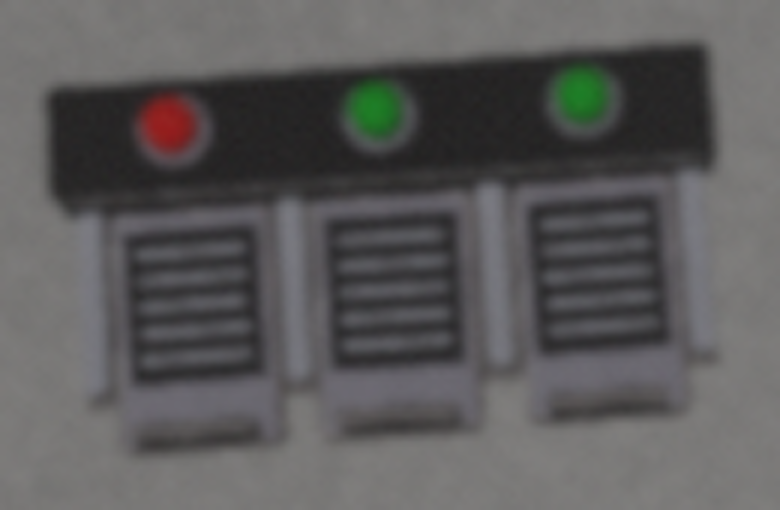

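View pics/spare.png

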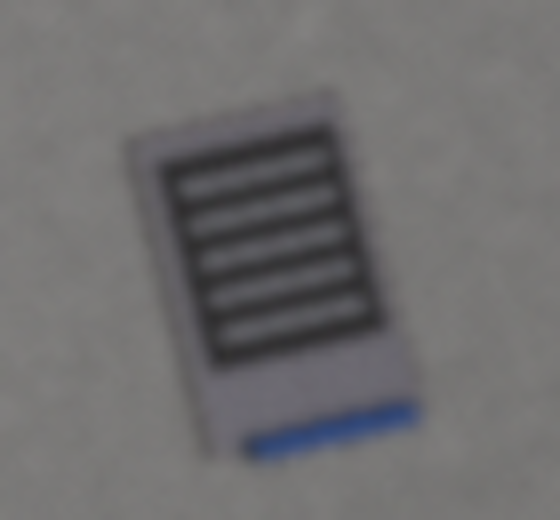

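The dock crop shows the left carrier's grill centred near crop (195,305), with its front edge running from (130,450) to (283,440). The back stop's rear top corners are at (50,92) and (707,45). In the spare crop the rear corners are at (128,140) and (335,92), and the blue tab runs from (250,450) to (418,412).

```bash
python3 - <<'E'
from h import *
a=cam('top')
D=lambda x,y,z:ray(a,220+(x+.5)/6-.5,130+(y+.5)/6-.5,z)
S=lambda x,y,z:ray(a,395+(x+.5)/8-.5,235+(y+.5)/8-.5,z)
def seg(n,p,q):
    d=p-q;print(n,np.round((p+q)[:2]/2,4),'len',round(np.hypot(*d[:2]),4),'ang(y axis->yaw)',round(np.arctan2(-d[0],d[1]),4))
seg('back edge x=+87',D(50,92,.04),D(707,45,.04))
seg('left front x=-45',D(130,452,.002),D(283,442,.002))
seg('right front',D(537,422,.002),D(686,412,.002))
g=[(125,235),(255,225),(265,375),(135,385)]
G=[D(*p,.015) for p in g];print('left grill',np.round(np.mean(G,0),4))
g=[(530,207),(660,196),(670,343),(540,354)]
G=[D(*p,.015) for p in g];print('right grill',np.round(np.mean(G,0),4))
seg('spare rear',S(128,140,.015),S(335,92,.015))
seg('spare tab top',S(247,446,.038),S(416,407,.038))
g=[(163,165),(330,126),(383,325),(215,366)]
G=[S(*p,.015) for p in g];print('spare grill',np.round(np.mean(G,0),4))
p=(G[0]+G[1]-G[2]-G[3]);print('yaw',np.arctan2(p[1],p[0]))
E
```

```text
back edge x=+87 [0.7607 0.0139] len 0.2415 ang(y axis->yaw) 0.0541
left front x=-45 [0.6273 0.082 ] len 0.057 ang(y axis->yaw) 0.0461
right front [ 0.6356 -0.0688] len 0.0557 ang(y axis->yaw) 0.0479
left grill [0.6788 0.0847 0.015 ]
right grill [ 0.6871 -0.0656  0.015 ]
spare rear [ 0.5191 -0.2885] len 0.0581 ang(y axis->yaw) 0.205
spare tab top [ 0.4363 -0.3057] len 0.0458 ang(y axis->yaw) 0.2009
spare grill [ 0.4842 -0.2977  0.015 ]
yaw 0.20587709344737867
```

Request:
apply_moves(
  delta_pos=[
    [0,0,0.8],
    [0,0,0.8],
    [0,0,0.8],
    [0,0,0.8],
    [0,0,0.8],
    [0,0,0.8],
    [0,0,0.8],
    [0,0,0],
  ],
  twist=[0.162,0.162,0.162,0.162,0.162,0.162,0.162,0],
  gripper=3.5,
  squeeze=40,
)

```text
t: 1.25
tool_pos: [0.2238, 0.556, 0.1867]
orientation: [2.159, 2.281, -0.003]
force: [0.5, 0.1, 0.3]
opening: 0.035
gripper_force: 0.0
```

```bash
cat >> h.py <<'E'
from scipy.spatial.transform import Rotation as Ro
def pose():
    s=robot.read_state();R=Ro.from_rotvec(s['orientation']).as_matrix();p=s['tool_pos']
    print('t',round(s['t'],2),'p',np.round(p,4),'yaw',round(np.arctan2(R[1,1],R[0,1]),4),'zax',np.round(R[:,2],3),'F',np.round(s['force'],1),'open',round(s['opening'],4),'grip',round(s['gripper_force'],1),'q',np.round(s['q'],2))
    return p,R
def need(x,y,z,yaw=None):
    p,R=pose(); y0=np.arctan2(R[1,1],R[0,1])
    print('need cm',np.round(100*R.T@(np.array([x,y,z])-p),2),'twist',None if yaw is None else round(y0-yaw,4))
E
python3 -c "
from h import *
need(.628,.0821,.12,.052)"
```

```text
t 1.25 p [0.2238 0.556  0.1867] yaw 0.055 zax [-0.001 -0.002 -1.   ] F [0.5 0.1 0.3] open 0.035 grip 0.0 q [1.1  0.16 1.56 0.   1.42 1.05]
need cm [-49.53  37.76   6.71] twist 0.003
```

Request:
apply_moves(
  delta_pos=[
    [-3.5,2.7,0.5],
    [-3.5,2.7,0.5],
    [-3.5,2.7,0.5],
    [-3.5,2.7,0.5],
    [-3.5,2.7,0.5],
    [-3.5,2.7,0.5],
    [-3.5,2.7,0.5],
    [-3.5,2.7,0.5],
  ],
  twist=[0,0,0,0,0,0,0,0],
)

```text
t: 2.25
tool_pos: [0.456, 0.2876, 0.1482]
orientation: [2.155, 2.285, 0.002]
force: [0.1, -0.1, -0.4]
opening: 0.0347
gripper_force: 0.0
```

Request:
apply_moves(
  delta_pos=[
    [-3.5,2.7,0.5],
    [-3.5,2.7,0.5],
    [-3.5,2.7,0.5],
    [-3.5,2.7,0.5],
    [-3.5,2.7,0.5],
    [-3.5,2.7,0.5],
    [-0.5,0,0],
    [0,0,0],
  ],
  twist=[0,0,0,0,0,0,0,0],
)

```text
t: 3.25
tool_pos: [0.6281, 0.0827, 0.1177]
orientation: [-2.159, -2.282, 0.0]
force: [0.1, 0.2, 0.1]
opening: 0.035
gripper_force: 0.0
```

```bash
python3 -c "
from h import *
need(.628,.0821,.0445,.052)"
```

```text
t 3.25 p [0.6281 0.0827 0.1177] yaw 0.0555 zax [-0.  0. -1.] F [0.1 0.2 0.1] open 0.035 grip 0.0 q [ 0.05  0.31  1.52  0.    1.32 -0.01]
need cm [-0.06 -0.01  7.32] twist 0.0035
```

Request:
apply_moves(
  delta_pos=[
    [0,0,1.5],
    [0,0,1.5],
    [0,0,1.5],
    [0,0,1.0],
    [0,0,0.7],
    [0,0,0.5],
    [0,0,0.5],
    [0,0,0],
  ],
  twist=[0,0,0,0,0,0,0,0],
)

```text
t: 4.25
tool_pos: [0.6281, 0.0827, 0.0454]
orientation: [-2.161, -2.28, 0.0]
force: [-0.2, 0.5, -1.1]
opening: 0.0346
gripper_force: 0.0
```

```bash
python3 - <<'E'
from h import *
pose()
c=cam('top');d=cam('scene')
im=np.hstack([cv2.resize(c['frame'][120:220,210:340],(520,400),interpolation=2),cv2.resize(d['frame'][140:260,280:400],(400,400),interpolation=2)])
cv2.imwrite('pics/g1.png',cv2.resize(im[:,:,::-1],(790,343)))
E
```

```text
t 4.25 p [0.6281 0.0827 0.0454] yaw 0.0539 zax [-0. -0. -1.] F [-0.2  0.5 -1.1] open 0.0346 grip 0.0 q [ 0.05  0.39  1.56  0.    1.19 -0.  ]
```

View pics/g1.png

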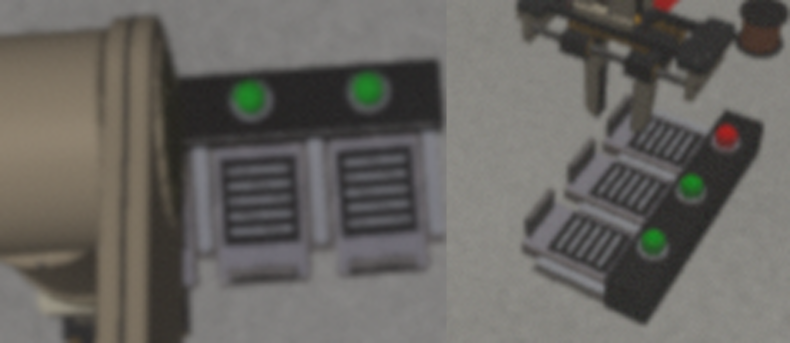

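In the scene crop the two fingers straddle the left carrier's tab, with finger ends at (595,110) and (640,125). I'll close the gripper.

Request:
apply_moves(
  delta_pos=[
    [0,0,0],
    [0,0,0],
    [0,0,0],
    [0,0,0],
    [0,0,0],
  ],
  twist=[0,0,0,0,0],
  gripper=0,
  squeeze=45,
)

```text
t: 4.97
tool_pos: [0.6284, 0.0827, 0.0458]
orientation: [2.16, 2.28, 0.0]
force: [0.8, 0.8, 0.3]
opening: 0.0055
gripper_force: 45.0
```

```bash
python3 -c "
from h import *
pose()"
```

```text
t 4.97 p [0.6284 0.0827 0.0458] yaw 0.054 zax [ 0.  0. -1.] F [0.8 0.8 0.3] open 0.0055 grip 45.0 q [ 0.05  0.39  1.56  0.    1.19 -0.  ]
```

Request:
apply_moves(
  delta_pos=[
    [0,-0.5,0],
    [0,-1.2,0],
    [0,-1.6,0],
    [0,-1.6,0],
    [0,-1.6,0],
    [0,-1.6,0],
    [0,-1.4,0],
    [0,-0.5,0],
  ],
  twist=[0,0,0,0,0,0,0,0],
)

```text
t: 5.98
tool_pos: [0.5274, 0.0773, 0.0457]
orientation: [2.161, 2.281, 0.0]
force: [2.8, 0.9, -1.0]
opening: 0.0053
gripper_force: 45.0
```

```bash
python3 -c "
from h import *
need(.454,.295,.0455)"
```

```text
t 5.97 p [0.5274 0.0773 0.0457] yaw 0.054 zax [ 0.  0. -1.] F [ 2.8  0.9 -1. ] open 0.0053 grip 45.0 q [ 0.05  0.14  1.86  0.    1.14 -0.  ]
need cm [ 2.214e+01 -6.160e+00  2.000e-02] twist None
```

Request:
apply_moves(
  delta_pos=[
    [0.4,-0.5,0],
    [1.0,-0.6,0],
    [1.8,-0.6,0],
    [2.0,-0.6,0],
    [2.0,-0.6,0],
    [2.0,-0.6,0],
    [2.0,-0.6,0],
    [2.0,-0.6,0],
  ],
  twist=[0,0,0,0,0,0,0,0],
)

```text
t: 6.98
tool_pos: [0.4737, 0.2081, 0.0457]
orientation: [2.16, 2.281, -0.0]
force: [0.9, -4.4, 1.8]
opening: 0.0057
gripper_force: 45.0
```

Request:
apply_moves(
  delta_pos=[
    [2.0,-0.5,0],
    [2.0,-0.5,0],
    [2.0,-0.5,0],
    [1.8,0,0],
    [0.9,0,0],
    [0.3,0,0],
    [0,0,0],
  ],
  twist=[0,0,0,0,0,0,0],
)

```text
t: 7.85
tool_pos: [0.4543, 0.2962, 0.0457]
orientation: [-2.16, -2.28, 0.0]
force: [-1.3, -0.4, 5.4]
opening: 0.0058
gripper_force: 45.0
```

```bash
python3 - <<'E'
from h import *
need(.454,.295,.0455)
c=cam('top');d=cam('scene')
im=np.hstack([cv2.resize(c['frame'][120:320,100:360],(520,400),interpolation=2),cv2.resize(d['frame'][80:280,260:420],(320,400),interpolation=2)])
cv2.imwrite('pics/g2.png',cv2.resize(im[:,:,::-1],(798,380)))
E
```

```text
t 7.85 p [0.4543 0.2962 0.0457] yaw 0.0542 zax [-0.  0. -1.] F [-1.3 -0.4  5.4] open 0.0058 grip 45.0 q [0.48 0.17 1.83 0.   1.15 0.43]
need cm [-0.11 -0.04  0.02] twist None
```

View pics/g2.png

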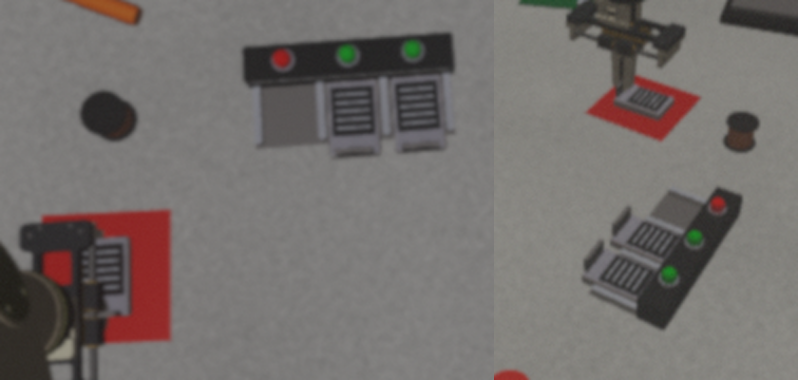

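The scene view shows the failed carrier gripped and flat on the mat at crop (645,98), and the left lane under the red lamp is empty. Next I'll release it, rise and turn.

Request:
apply_moves(
  delta_pos=[
    [0,0,0],
    [0,0,0],
    [0,0,-0.5],
    [0,0,-1.5],
    [0,0,-2],
    [0,0,-2],
    [0,0,-2],
    [0,0,-2],
  ],
  twist=[0,0,0,0,0,0,0,0],
  gripper=3.5,
)

```text
t: 8.95
tool_pos: [0.4548, 0.2958, 0.1477]
orientation: [2.16, 2.28, 0.002]
force: [0.4, -0.8, -0.2]
opening: 0.0351
gripper_force: 0.0
```

Request:
apply_moves(
  delta_pos=[
    [0,0,0],
    [-2.5,-0.6,0],
    [-5,-1.2,0],
    [-5,-1.2,0],
    [-5,-1.2,0],
    [-5,-1.2,0],
    [-5,-1.2,0],
    [-5,-1.2,0],
  ],
  twist=[-0.15,0,0,0,0,0,0,0],
)

```text
t: 9.95
tool_pos: [0.4442, -0.0401, 0.1472]
orientation: [1.982, 2.435, 0.002]
force: [0.6, -0.2, 0.3]
opening: 0.0347
gripper_force: 0.0
```

Request:
apply_moves(
  delta_pos=[
    [-5,-1.2,0],
    [-5,-1.2,0],
    [-5,-1.2,0],
    [-5,-1.2,0],
    [-3.6,-0.9,0],
    [-2.5,-0.6,0],
    [0,0,0],
  ],
  twist=[0,0,0,0,0,0,0],
)

```text
t: 10.82
tool_pos: [0.4351, -0.3086, 0.1468]
orientation: [1.986, 2.433, -0.0]
force: [-0.3, 0.7, 0.0]
opening: 0.0348
gripper_force: 0.0
```

```bash
python3 - <<'E'
from h import *
need(.436,-.307,.0455,.205)
c=cam('top')
im=cv2.resize(c['frame'][120:320,100:500],(800,400),interpolation=2)
cv2.imwrite('pics/g3.png',im[:,:,::-1])
E
```

```text
t 10.82 p [ 0.4351 -0.3086  0.1468] yaw 0.2016 zax [ 0.001 -0.001 -1.   ] F [-0.3  0.7  0. ] open 0.0348 grip 0.0 q [-0.71  0.02  1.79 -0.    1.34 -0.91]
need cm [ 0.15  0.11 10.13] twist -0.0034
```

View pics/g3.png

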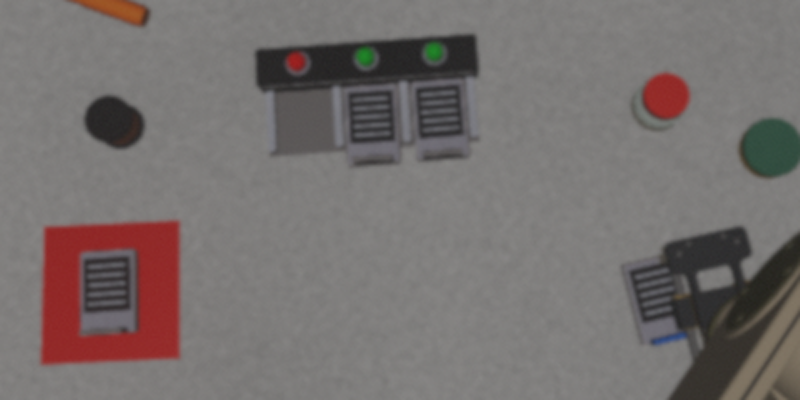

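The failed carrier now lies at crop (107,292), near the mat centre. The gripper is above the spare's blue tab at crop (668,338), so I'll descend.

Request:
apply_moves(
  delta_pos=[
    [0.1,0.1,2],
    [0,0,2],
    [0,0,2],
    [0,0,1.5],
    [0,0,1.2],
    [0,0,0.8],
    [0,0,0.6],
    [0,0,0],
  ],
  twist=[0,0,0,0,0,0,0,0],
)

```text
t: 11.88
tool_pos: [0.4358, -0.3055, 0.0444]
orientation: [-1.983, -2.436, -0.0]
force: [-1.2, -0.4, 0.0]
opening: 0.0347
gripper_force: 0.0
```

Request:
apply_moves(
  delta_pos=[
    [0,0,0],
    [0,0,0],
    [0,0,0],
    [0,0,0],
    [0,0,0],
  ],
  twist=[0,0,0,0,0],
  gripper=0,
  squeeze=45,
)

```text
t: 12.5
tool_pos: [0.4359, -0.3057, 0.0449]
orientation: [1.984, 2.436, -0.0]
force: [-1.7, 0.2, 2.7]
opening: 0.0058
gripper_force: 45.0
```

```bash
python3 -c "
from h import *
pose()"
```

```text
t 12.5 p [ 0.4359 -0.3057  0.0449] yaw 0.204 zax [-0. -0. -1.] F [-1.7  0.2  2.7] open 0.0058 grip 45.0 q [-0.71  0.14  1.86 -0.    1.14 -0.91]
```

Request:
apply_moves(
  delta_pos=[
    [0,0,0],
    [0,0,0],
    [0,0,0],
    [0,0,0],
    [0,0,0],
    [0.8,0.2,0],
    [1.5,0.4,0],
    [2,0.5,0],
  ],
  twist=[0.03,0.045,0.045,0.03,0,0,0,0],
)

```text
t: 13.5
tool_pos: [0.4448, -0.2615, 0.0449]
orientation: [2.161, 2.279, -0.0]
force: [0.3, -3.2, 3.2]
opening: 0.0054
gripper_force: 45.0
```

Request:
apply_moves(
  delta_pos=[
    [2,0.5,0],
    [2,0.5,0],
    [2,0.5,0],
    [2,0.5,0],
    [2,0.5,0],
    [2,0.5,0],
    [2,0.5,0],
    [2,0.5,0],
  ],
  twist=[0,0,0,0,0,0,0,0],
)

```text
t: 14.5
tool_pos: [0.4759, -0.0985, 0.0449]
orientation: [2.159, 2.281, -0.0]
force: [-0.4, -4.0, 4.2]
opening: 0.0057
gripper_force: 45.0
```

Request:
apply_moves(
  delta_pos=[
    [2,0.5,0],
    [2,0.5,0],
    [2,0.5,0],
    [2,0.5,0],
    [2,0.5,0],
    [2,0.5,0],
    [0,0,0],
  ],
  twist=[0,0,0,0,0,0,0],
)

```text
t: 15.38
tool_pos: [0.4992, 0.0244, 0.0449]
orientation: [-2.157, -2.283, -0.003]
force: [0.1, 4.0, 5.4]
opening: 0.0057
gripper_force: 45.0
```

```bash
python3 -c "
from h import *
need(.5136,.0759,.045,.052)"
```

```text
t 15.38 p [0.4992 0.0244 0.0449] yaw 0.0567 zax [ 0.     0.002 -1.   ] F [0.1 4.  5.4] open 0.0057 grip 45.0 q [-0.06  0.06  1.95  0.    1.14 -0.11]
need cm [ 5.06  1.73 -0.  ] twist 0.0047
```

Request:
apply_moves(
  delta_pos=[
    [1.2,0.4,0],
    [1.6,0.5,0],
    [1.4,0.5,0],
    [0.6,0.2,0],
    [0.2,0,0],
    [0,0,0],
    [0,0,0],
  ],
  twist=[0,0,0,0,0,0,0],
)

```text
t: 16.25
tool_pos: [0.5123, 0.0728, 0.0449]
orientation: [2.16, 2.282, 0.0]
force: [1.5, -1.8, 5.5]
opening: 0.0056
gripper_force: 45.0
```

```bash
python3 - <<'E'
from h import *
need(.5136,.0759,.045,.052)
c=cam('top');d=cam('scene')
cv2.imwrite('pics/t4.png',c['frame'][:,:,::-1]);cv2.imwrite('pics/s4.png',d['frame'][:,:,::-1])
im=np.hstack([cv2.resize(c['frame'][130:260,200:360],(492,400),interpolation=2),cv2.resize(d['frame'][110:240,290:390],(308,400),interpolation=2)])
cv2.imwrite('pics/g4.png',im[:,:,::-1])
E
```

```text
t 16.25 p [0.5123 0.0728 0.0449] yaw 0.0549 zax [ 0.  0. -1.] F [ 1.5 -1.8  5.5] open 0.0056 grip 45.0 q [ 0.04  0.1   1.9   0.    1.14 -0.01]
need cm [ 0.3   0.15 -0.01] twist 0.0029
```

View pics/g4.png

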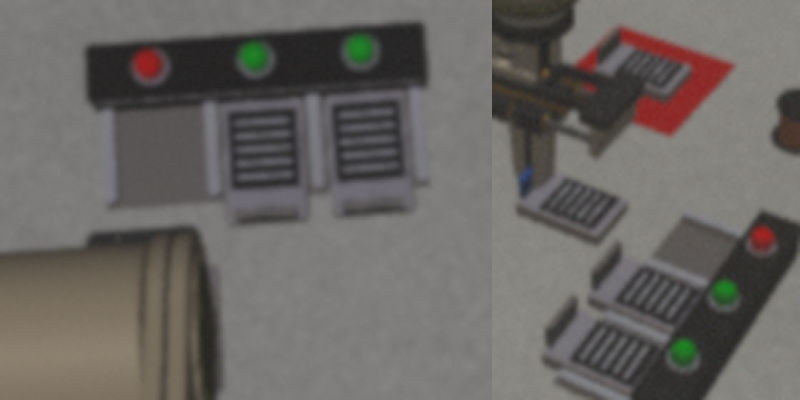

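In the scene crop the gripped spare sits in front of the empty left lane, with its grill near crop (575,202). The arm hides it from above, so I'll measure its grill against the mid and right carriers' grills in the scene view.

```bash
cat > m.py <<'E'
from h import *
def grills(c,x0,y0,x1,y1,tag):
    k=6; g=cv2.resize(cv2.cvtColor(c['frame'],cv2.COLOR_RGB2GRAY)[y0:y1,x0:x1],None,fx=k,fy=k,interpolation=cv2.INTER_CUBIC)
    m=cv2.inRange(g,0,72); m=cv2.morphologyEx(m,cv2.MORPH_CLOSE,np.ones((13,13)))
    cs,_=cv2.findContours(m,cv2.RETR_EXTERNAL,cv2.CHAIN_APPROX_NONE)
    th=.053; 
    for q in cs:
        A=cv2.contourArea(q)
        if A<3000: continue
        P=q[:,0,:].astype(float)
        W=np.array([ray(c,x0+(u+.5)/k-.5,y0+(v+.5)/k-.5,.015)[:2] for u,v in P])
        r=cv2.minAreaRect((W*1000).astype(np.float32)); b=cv2.boxPoints(r)/1000
        e=b[1]-b[0]; a=(np.arctan2(e[1],e[0])+np.pi/4)%(np.pi/2)-np.pi/4
        w=np.array(r[0])/1000-[.6738,.0094]
        print('area',A,'centre',np.round(np.array(r[0])/1000,4),'size mm',np.round(r[1],1),'ang',round(a,3),'dock',np.round([w@[np.cos(th),np.sin(th)],w@[-np.sin(th),np.cos(th)]],4))
        cv2.drawContours(g,[q],-1,255,1)
    cv2.imwrite('pics/'+tag,g)
E
python3 - <<'E'
from m import *
grills(cam('scene'),290,110,390,240,'dbg.png')
E
```

```text
area 69522.0 centre [0.7091 0.0303] size mm [111.9 257.6] ang 0.058 dock [0.0363 0.019 ]
area 6521.0 centre [0.5618 0.0739] size mm [55.6 47.5] ang 0.046 dock [-0.1085  0.0704]
area 4700.5 centre [0.6646 0.2982] size mm [ 25.8 105.5] ang 0.446 dock [0.0061 0.2888]
area 75439.5 centre [0.4853 0.2502] size mm [249.1 346.2] ang 0.638 dock [-0.1755  0.2504]
```

```bash
sed -i 's/g,0,72/g,0,T/;s/,tag):/,tag,T=72,K=13):/;s/(13,13)/(K,K)/;s/A<3000/A<2500 or A>15000/' m.py
python3 - <<'E'
from m import *
c=cam('scene')
for T,K in((60,11),(66,9),(72,9),(80,7)): print(T,K); grills(c,290,110,390,240,'dbg.png',T,K)
E
```

```text
60 11
area 4071.0 centre [0.665  0.2984] size mm [ 24.7 101.8] ang 0.446 dock [0.0066 0.2891]
66 9
area 4481.5 centre [0.6648 0.2982] size mm [ 25.3 103.7] ang 0.446 dock [0.0063 0.2889]
72 9
area 5063.5 centre [0.5616 0.0739] size mm [56.4 47.5] ang 0.056 dock [-0.1086  0.0703]
area 4715.0 centre [0.6646 0.2981] size mm [ 25.8 105.6] ang 0.446 dock [0.0061 0.2888]
80 7
area 7684.0 centre [0.5616 0.0737] size mm [57.9 49.9] ang 0.056 dock [-0.1086  0.0702]
area 4976.0 centre [0.6642 0.2978] size mm [ 26.7 107.7] ang 0.446 dock [0.0057 0.2885]
```

```bash
python3 - <<'E'
from m import *
c=cam('scene'); f=c['frame'].copy()
ex=np.array([np.cos(.053),np.sin(.053)]);ey=np.array([-ex[1],ex[0]])
for v in range(110,250):
    for u in range(290,400):
        w=ray(c,u,v,.015)[:2]-[.6738,.0094]
        if w@ex>.031: f[v,u]=255
        if w@ex>-.06 and min(abs(w@ey-l) for l in(-.075,0,.075))>.029: f[v,u]=255
c['frame']=f
for T,K in((72,9),(80,9)): print(T,K); grills(c,290,110,390,250,'dbg.png',T,K)
E
```

```text
72 9
area 10268.5 centre [ 0.6838 -0.065 ] size mm [49.7 56.5] ang 0.053 dock [ 0.0061 -0.0748]
area 8865.0 centre [0.6793 0.0098] size mm [50.1 56.8] ang 0.048 dock [0.0055 0.0001]
area 4938.0 centre [0.5618 0.074 ] size mm [55.7 47.4] ang 0.049 dock [-0.1084  0.0705]
80 9
area 11036.5 centre [ 0.6834 -0.065 ] size mm [50.5 56.9] ang 0.053 dock [ 0.0057 -0.0748]
area 9609.0 centre [0.679  0.0098] size mm [50.9 57.3] ang 0.051 dock [0.0052 0.0002]
area 7751.0 centre [0.5616 0.074 ] size mm [57.5 50.2] ang 0.041 dock [-0.1086  0.0704]
```

The mid and right grills measure y = 0 and -75 mm, which confirms the dock frame. The spare is 4.5 mm short in y, 114 mm out and straight. I'll correct the y offset and insert it.

Request:
apply_moves(
  delta_pos=[
    [0.25,0.3,0],
    [0.2,0.5,0],
    [0,0.8,0],
    [0,0.8,0],
    [0,0.6,0],
    [0,0.4,0],
    [0,0.4,0],
    [0,0.4,0],
  ],
  twist=[0,0,0,0,0,0,0,0],
)

```text
t: 17.5
tool_pos: [0.5518, 0.08, 0.0449]
orientation: [-2.157, -2.279, 0.005]
force: [-12.4, -0.5, 18.2]
opening: 0.0058
gripper_force: 45.0
```

```bash
python3 -c "
from h import *
need(.6284,.0827,.045,.053)"
```

```text
t 17.5 p [0.5518 0.08   0.0449] yaw 0.0552 zax [-0.005  0.    -1.   ] F [-12.4  -0.5  18.2] open 0.0058 grip 45.0 q [ 0.05  0.21  1.78  0.    1.16 -0.  ]
need cm [-0.15  7.66 -0.05] twist 0.0022
```

Request:
apply_moves(
  delta_pos=[
    [0,0,-0.05],
    [0,0,0],
  ],
  twist=[0,0],
)

```text
t: 17.75
tool_pos: [0.5525, 0.08, 0.0449]
orientation: [-2.158, -2.28, 0.003]
force: [-5.8, -0.5, 7.8]
opening: 0.0057
gripper_force: 45.0
```

```bash
python3 - <<'E'
from m import *
need(.6284,.0827,.045,.053)
c=cam('scene')
grills(c,290,110,390,250,'dbg.png',72,9)
im=cv2.resize(c['frame'][130:240,290:400],(600,600),interpolation=2)
cv2.imwrite('pics/g5.png',im[:,:,::-1])
E
```

```text
t 17.75 p [0.5525 0.08   0.0449] yaw 0.0551 zax [-0.003  0.001 -1.   ] F [-5.8 -0.5  7.8] open 0.0057 grip 45.0 q [ 0.05  0.21  1.78  0.    1.15 -0.  ]
need cm [-0.15  7.59 -0.03] twist 0.0021
area 6635.5 centre [0.6015 0.0812] size mm [56.4 47.4] ang 0.056 dock [-0.0684  0.0755]
area 4707.0 centre [0.6647 0.2979] size mm [ 25.8 104.2] ang 0.446 dock [0.0062 0.2886]
```

View pics/g5.png

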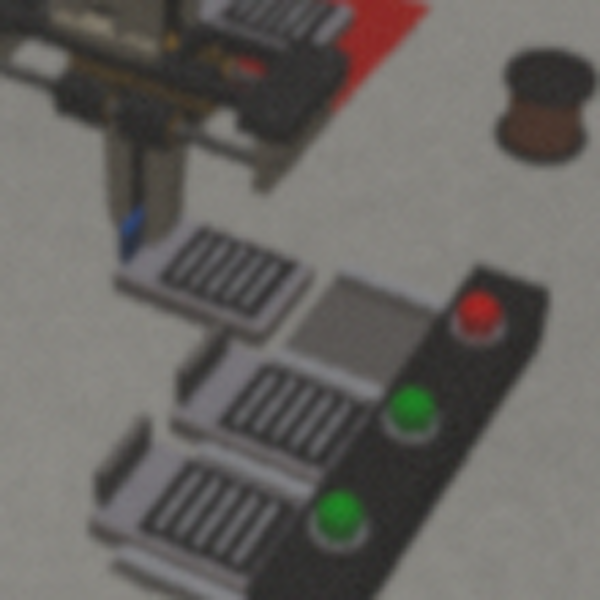

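The spare is aligned with the left lane (y = 75.5 mm, yaw 0.056) and 74 mm out. The push also pressed down, and easing up relieved that. I'll continue.

Request:
apply_moves(
  delta_pos=[
    [0,0.4,-0.03],
    [0,0.7,0],
    [0,0.8,0],
    [0,0.8,0],
    [0,0.8,0],
    [0,0.8,0],
    [0,0.6,0],
    [0,0,0],
  ],
  twist=[0,0,0,0,0,0,0,0],
)

```text
t: 18.8
tool_pos: [0.602, 0.0827, 0.0449]
orientation: [-2.158, -2.28, 0.002]
force: [-4.0, 1.6, 4.6]
opening: 0.005
gripper_force: 45.0
```

```bash
python3 -c "
from h import *
need(.6284,.0827,.045,.053)"
```

```text
t 18.8 p [0.602  0.0827 0.0449] yaw 0.055 zax [-0.002  0.001 -1.   ] F [-4.   1.6  4.6] open 0.005 grip 45.0 q [ 0.05  0.33  1.64  0.    1.18 -0.  ]
need cm [-0.15  2.64 -0.02] twist 0.002
```

Request:
apply_moves(
  delta_pos=[
    [0,0.5,0],
    [0,0.6,0],
    [0,0.5,0],
    [0,0.4,0],
    [0,0.3,0],
    [0,0.2,0],
    [0,0,0],
  ],
  twist=[0,0,0,0,0,0,0],
)

```text
t: 19.68
tool_pos: [0.6269, 0.0835, 0.0449]
orientation: [-2.159, -2.28, 0.002]
force: [-5.6, 1.9, 4.8]
opening: 0.0058
gripper_force: 45.0
```

```bash
python3 -c "
from m import *
need(.6284,.0827,.045,.053)"
```

```text
t 19.68 p [0.6269 0.0835 0.0449] yaw 0.0546 zax [-0.002  0.    -1.   ] F [-5.6  1.9  4.8] open 0.0058 grip 45.0 q [ 0.05  0.39  1.56  0.    1.19 -0.  ]
need cm [-0.09  0.15 -0.01] twist 0.0016
```

Push on gently until the force shows contact with the stop.

Request:
apply_moves(
  delta_pos=[
    [0,0.1,0],
    [0,0.1,0],
    [0,0.1,0],
    [0,0,0],
  ],
  twist=[0,0,0,0],
)

```text
t: 20.18
tool_pos: [0.6311, 0.0831, 0.0449]
orientation: [-2.16, -2.28, 0.0]
force: [-1.4, 0.6, -1.1]
opening: 0.0059
gripper_force: 45.0
```

Request:
apply_moves(
  delta_pos=[
    [0,0.1,0],
    [0,0.1,0],
    [0,0.1,0],
    [0,0,0],
  ],
  twist=[0,0,0,0],
)

```text
t: 20.68
tool_pos: [0.6312, 0.0832, 0.0449]
orientation: [-2.157, -2.277, 0.008]
force: [-17.4, -0.1, 10.5]
opening: 0.0057
gripper_force: 45.0
```

```bash
python3 - <<'E'
from m import *
need(.6284,.0827,.045,.053)
c=cam('scene'); f=c['frame']
ex=np.array([np.cos(.053),np.sin(.053)]);ey=np.array([-ex[1],ex[0]])
for v in range(110,250):
    for u in range(290,400):
        w=ray(c,u,v,.015)[:2]-[.6738,.0094]
        if w@ex>.031: f[v,u]=255
        if w@ex>-.06 and min(abs(w@ey-l) for l in(-.075,0,.075))>.029: f[v,u]=255
grills(c,290,110,390,250,'dbg.png',72,9)
E
```

```text
t 20.68 p [0.6312 0.0832 0.0449] yaw 0.0542 zax [-0.007 -0.    -1.   ] F [-17.4  -0.1  10.5] open 0.0057 grip 45.0 q [ 0.05  0.4   1.54  0.    1.2  -0.  ]
need cm [-0.03 -0.29 -0.01] twist 0.0012
area 10219.0 centre [ 0.6838 -0.065 ] size mm [49.6 56.4] ang 0.051 dock [ 0.006  -0.0748]
area 8736.5 centre [0.6793 0.0098] size mm [50.2 56.8] ang 0.048 dock [0.0055 0.0001]
area 7746.5 centre [0.676  0.0848] size mm [48.5 55.9] ang 0.052 dock [0.0062 0.0752]
area 10526.0 centre [0.4665 0.3971] size mm [118.3  69.6] ang 0.592 dock [-0.1865  0.3981]
```

The force built up with no further motion, and the spare's grill is level with its neighbours at x = 6 mm, y = 75.2 mm. It is home, so I'll relax the push, release and rise.

Request:
apply_moves(
  delta_pos=[
    [0,-0.15,0],
    [0,0,0],
  ],
  twist=[0,0],
)

```text
t: 20.98
tool_pos: [0.6312, 0.0832, 0.0449]
orientation: [-2.159, -2.279, 0.004]
force: [-7.9, 1.7, 4.6]
opening: 0.006
gripper_force: 45.0
```

Request:
apply_moves(
  delta_pos=[
    [0,0,0],
    [0,0,0],
    [0,0,-0.5],
    [0,0,-1.5],
    [0,0,-2],
    [0,0,-2],
    [0,0,-2],
    [0,0,-2],
  ],
  twist=[0,0,0,0,0,0,0,0],
  gripper=3,
)

```text
t: 21.98
tool_pos: [0.6329, 0.0831, 0.1473]
orientation: [2.16, 2.28, 0.001]
force: [-0.0, 0.1, 0.4]
opening: 0.0298
gripper_force: 0.0
```

Request:
apply_moves(
  delta_pos=[
    [0,-3,-2],
    [0,-4,-2],
    [0,-4,0],
    [0,-4,0],
    [0,-4,0],
    [0,-2,0],
    [0,0,0],
    [0,0,0],
  ],
  twist=[0,0,0,0,0,0,0,0],
)

```text
t: 22.98
tool_pos: [0.4239, 0.0718, 0.1862]
orientation: [2.16, 2.28, 0.002]
force: [-0.5, -0.6, 0.6]
opening: 0.0298
gripper_force: 0.0
```

```bash
python3 - <<'E'
from m import *
pose()
c=cam('scene'); d=cam('top')
im=np.hstack([cv2.resize(d['frame'][120:310,110:350],(480,380),interpolation=2),cv2.resize(c['frame'][100:260,280:410],(309,380),interpolation=2)])
cv2.imwrite('pics/g6.png',im[:,:,::-1])
f=c['frame']
ex=np.array([np.cos(.053),np.sin(.053)]);ey=np.array([-ex[1],ex[0]])
for v in range(110,250):
    for u in range(290,400):
        w=ray(c,u,v,.015)[:2]-[.6738,.0094]
        if w@ex>.031: f[v,u]=255
        if w@ex>-.06 and min(abs(w@ey-l) for l in(-.075,0,.075))>.029: f[v,u]=255
grills(c,290,110,390,250,'dbg.png',72,9)
E
```

```text
t 22.98 p [0.4239 0.0718 0.1862] yaw 0.0539 zax [ 0.001  0.    -1.   ] F [-0.5 -0.6  0.6] open 0.0298 grip 0.0 q [ 0.05 -0.32  2.01 -0.    1.44 -0.01]
area 10355.0 centre [ 0.6838 -0.065 ] size mm [49.6 56.4] ang 0.051 dock [ 0.006  -0.0748]
area 8895.5 centre [0.6795 0.0098] size mm [49.9 56.7] ang 0.051 dock [0.0057 0.0001]
area 7775.0 centre [0.6762 0.0848] size mm [48.2 55.9] ang 0.053 dock [0.0064 0.0752]
area 12697.5 centre [0.5181 0.2799] size mm [113.1 130. ] ang 0.031 dock [-0.1412  0.2784]
```

View pics/g6.png

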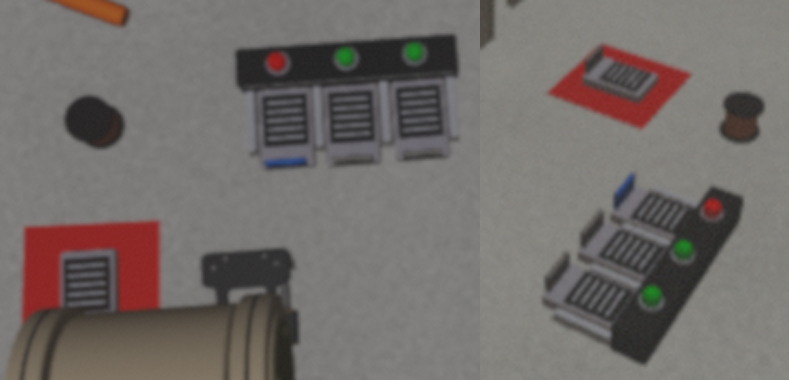

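The three fronts make an even row: the blue tab at crop (286,161) is in line with the two grey ones. The failed carrier is on the mat, the bystanders are untouched, and the gripper is clear, so I'll hand the job in.

```bash
python3 -c "
from plant import robot
print(robot.close_job())"
```

```text
the job is handed in; nothing more can be done
None
```

I handed the job in at about 23 s. The failed left carrier is near the mat centre, and the spare is home in the left lane, level with the two good carriers to within about 1 mm by camera; the hand-in call did not report a verdict.

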